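Unstack the sample jars onto their bench stations

TASK

Take the two stacks of sample jars apart and put each jar on its own station: the green-capped jar on the stirrer's white plate, the blue-capped one inside the rim of the cooling block, the yellow-capped one on the cork pad, the red-capped one in the red tray and the small black-capped one on the balance pan. Stand each upright in the middle of its place, flat on it, and never tip a jar over.

Things in the scene. Friction and masses are not known exactly. Their poses are not given: they have to be found in the camera images.
- jar_green: large round screw-cap sample jar with a bright green cap, white body with a paper band; a plain upright cylinder, 62 mm diameter (cap and body alike) and 44 mm high; origin at the centre of its underside, z up; starts as the bottom jar of one of the two stacks, on a thin black rubber mat (90 mm disc, 3 mm thick, only a starting spot, no station); 75 to 155 g
- jar_blue: large round screw-cap sample jar with a blue cap, white body with a paper band; a plain upright cylinder, 62 mm diameter (cap and body alike) and 44 mm high; origin at the centre of its underside, z up; starts as the bottom jar of one of the two stacks, on a thin black rubber mat (90 mm disc, 3 mm thick, only a starting spot, no station); 75 to 155 g
- jar_yellow: medium round screw-cap sample jar with a yellow cap, white body with a paper band; a plain upright cylinder, 46 mm diameter (cap and body alike) and 38 mm high; origin at the centre of its underside, z up; starts standing centred on one of the two large jars
- jar_red: medium round screw-cap sample jar with a red cap, white body with a paper band; a plain upright cylinder, 46 mm diameter (cap and body alike) and 38 mm high; origin at the centre of its underside, z up; starts standing centred on one of the two large jars
- jar_black: small round screw-cap sample jar with a black cap, white body with a paper band; a plain upright cylinder, 28 mm diameter (cap and body alike) and 36 mm high; origin at the centre of its underside, z up; starts at the top of the one stack of three, centred on whichever medium jar is there
- stirrer: flat magnetic stirrer, navy blue housing 118 x 108 mm, 24 mm high, with a round white plate of 90 mm diameter whose flat top is 30 mm above the bench and a small black knob (top 30 mm) at the front edge; fixed; origin on the bench right below the plate's centre, z up, -x towards the knob edge
- cooler: square cooling block 104 x 104 mm of bare aluminium with a blue rim; the flat seat inside the rim is 84 x 84 mm and 20 mm above the bench, the rim is 10 mm wide and stands 5 mm above the seat; fixed; origin on the bench below the seat's centre, z up, x and y along the rims
- cork_pad: round brown cork pad, 100 mm diameter, flat top 12 mm above the bench; fixed; origin on the bench below its centre, z up
- red_tray: shallow square red plastic tray 104 x 104 mm, walls 4 mm thick, wall tops 11 mm and inner floor 4 mm above the bench; fixed; origin on the bench below its centre, z up, x and y along its sides
- balance: compact balance, light grey housing 122 x 92 mm, 22 mm high, with a round steel pan of 80 mm diameter whose flat top is 30 mm above the bench and a small display at the front edge; fixed; origin on the bench below the pan's centre, z up, -x towards the display (the housing reaches 73 mm that way, 49 mm the other)
Not all that is in view belongs to the job. Leave any pink or turquoise look-alike of the jar_red alone. What is shaped like the jar_green but turquoise is not meant.

How it is judged:
By the outcome, as a careful person would: the job done as asked, in the order asked, and still so for the second after the job is handed in, with the robot touching nothing.
It also fails if it takes over 144 s, if anything falls off the work surface, if the arm or the gripper's body presses on something with over 40 N, if the wrist force passes 120 N, or if a joint passes its speed limit or range.

ROBOT

A 6-joint arm with a two-finger parallel gripper is mounted at the origin on the work surface. World frame = base frame: x ahead of the robot, y to its left, z up, the work surface at z = 0. Lengths are in mm, angles in rad, forces in N, time in s.
With the tool pointing down it reaches from about 300 to 825 mm from the base axis. Payload 5.4 kg.
Tool frame: the origin (TCP) lies midway between the tips of the shut fingers; the grasp point (between the pads) lies 19 mm behind it; z points along the fingers, y is the direction in which the jaws open and shut (so a half turn about z gives the same grasp; the last joint's range is limited). The gripper opens to 92 mm and grips with 3 to 60 N. Pads are 20 mm wide; open, the fingers measure 128 mm over their backs; the gripper's body (75 mm by 189 mm) begins 69 mm behind the grasp point.
Start: joints at [-1.48, 0.158, 1.597, -0, 1.386, -0.21], TCP at [170.34, -549.172, 214.601] pointing down, gripper open.
Joint ranges: [-2.91, 2.91], [-0.94, 2.29], [0.18, 2.7], [-1.29, 4.43], [0.17, 2.64], [-3, 3]. Speed limits (rad/s): [2.57, 2.57, 3.14, 3.14, 3.14, 3.14].

INTERFACE

Orientations are given as a 3x3 rotation matrix whose columns are the frame's x, y, z axes.
In Python, from workcell import bot gives the robot as it stands.
- The arm moves only by the tool apply_moves, never from a script. Its arguments are lists of equal length, an entry for each row: "delta_pos": the shift along the tool's x, y, z in mm, a list of three; "turn": the turn, a rotation vector about the tool's x, y, z in units of 5 degrees (1.0 is 5 degrees), a list of three. In form: {"delta_pos": [[x, y, z], ...], "turn": [[wx, wy, wz], ...]}. A call has 1 to 12 rows; each row shifts and turns the commanded pose from where the row before left it, along the tool's axes as they then stand; what a row does not reach is not made up. A row lasts 1/12 s, in which the tool goes at most 41.7 mm and 7.16 degrees, less where a joint would pass 70% of its speed; a pose out of reach is approached as far as the arm can. A call is refused whole if a number of a shift passes 41.7 or a number of a turn 1, either way. A call with a gripper value outside its range is refused whole. "claw" is the closure, from 0 (fully open) to 1 (shut), set as the call begins (left out, the last holds). The fingers move at their own pace and stop on an object; the grip force is fixed at half the most. Time passes only in rows, so rows that do not move let the fingers close. It gives the time, the measured TCP pose, the force and the opening at its end, in the units of the state.
- bot.get_state(): the state, without advancing time (a new reading comes with each control period).
- bot.capture(name): name is "scene" or "top" or "wrist"; returns a dict with "pixels" (400x640x3 uint8, red, green, blue), "K" (3x3 intrinsics, pixels), "origin" and "orientation" of the camera in the world. Camera axes: x right, y down, z forward; pixel columns grow to the right and rows downward; lengths in mm; the calibration is good to about 2 mm. The wrist camera is an equidistant fisheye: a pixel r from the principal point sees the ray r / f radians off the axis. A picture is of the moment at which its call begins. There is no depth.
- bot.hand_in(): hands the job in, once; it reports no verdict.
The state is a dict: "t": time; "joint_positions": joint angles; "qvel": joint speeds; "tau": joint torques, N m; "position": TCP position; "tool_rot": TCP orientation; "contact_force": force on the tool from outside, world axes, zero at the start; "wrist_torque": the same for the moment, N m; "width": finger opening in mm.
Only numpy, scipy, OpenCV 4.12 (cv2) and the standard library are available. Lean on these libraries where they do the work, as an engineer would, in place of code of your own. Each camera call takes 0.05 s, during which the arm holds its last target. There are 200 camera calls.

## Working session

There is one attempt and no reset: what is moved stays moved. The work goes in short steps, Python scripts to look and compute and a tool call to move; the robot and the scene stay as the last step left them, time stands still between calls to the robot, and variables do not carry over. Pictures are saved under pics/ and viewed, about 12 in all and at most 16, crops included, and the job is handed in when it is done.

Besides the shell and the picture viewer there is one more tool, called after "Emit:" as name(argument=value, ...), one argument or row to a line, values as JSON. apply_moves: Moves the arm, as the interface text tells. Its arguments: {"type":"object","properties":{"delta_pos":{"type":"array","items":{"type":"array","items":{"type":"number"}}},"turn":{"type":"array","items":{"type":"array","items":{"type":"number"}}},"claw":{"type":"number"}},"required":["delta_pos","turn"]}

```bash
mkdir -p pics
cat > h.py <<'E'
import numpy as np,cv2
from workcell import bot
def cap(n,f=None):
    c=bot.capture(n)
    if f: cv2.imwrite('pics/'+f,cv2.cvtColor(c['pixels'],cv2.COLOR_RGB2BGR))
    return c
def ray(c,u,v,fish=False):
    K=np.array(c['K']);x=(u-K[0,2])/K[0,0];y=(v-K[1,2])/K[1,1]
    if fish:
        r=np.hypot(x,y)+1e-12;d=np.array([np.sin(r)*x/r,np.sin(r)*y/r,np.cos(r)])
    else: d=np.array([x,y,1.])
    return np.array(c['origin'],float),np.array(c['orientation'])@d
def hit(c,u,v,z,fish=False):
    o,d=ray(c,u,v,fish);return (o+d*(z-o[2])/d[2])[:2]
E
python3 - <<'E'
from h import *
for n in ('top','scene'):
    c=cap(n,n+'0.png');print(n,c['K'],c['origin'],c['orientation'])
s=bot.get_state();print(s['tool_rot'],s['position'],s['width'],s['t'])
E
```

```text
top [[462.71109026   0.         315.56463539]
 [  0.         462.71109026 199.69450468]
 [  0.           0.           1.        ]] [ 191.01282967   12.54213149 1358.58229388] [[-0.06514796 -0.9768353   0.20383459]
 [-0.99787115  0.06316315 -0.01623509]
 [ 0.00298418 -0.20445834 -0.97887072]]
scene [[480.59606056   0.         316.92757922]
 [  0.         480.59606056 206.38496295]
 [  0.           0.           1.        ]] [1283.37319938  553.79685417  702.82567155] [[-0.5765613   0.43094548 -0.69416356]
 [ 0.81688527  0.32129742 -0.47902654]
 [ 0.01659864 -0.84324016 -0.53728067]]
[[ 9.55091461e-01  2.96311098e-01 -1.85068176e-04]
 [ 2.96310988e-01 -9.55090066e-01  1.66275445e-03]
 [ 3.15935822e-04 -1.64292031e-03 -9.99998600e-01]] [ 170.28942877 -548.62113225  213.7346346 ] 91.77941244307178 0.1
```

View pics/top0.png

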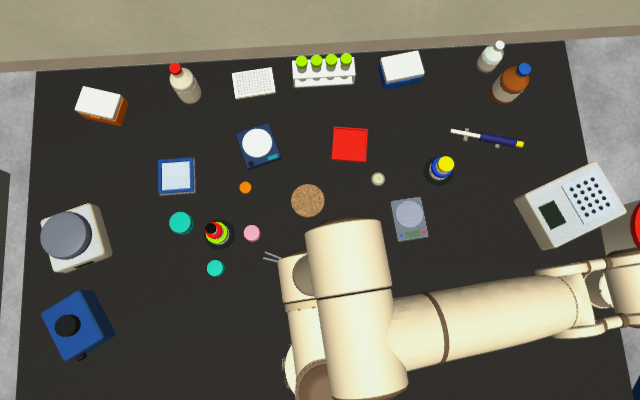

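View pics/scene0.png

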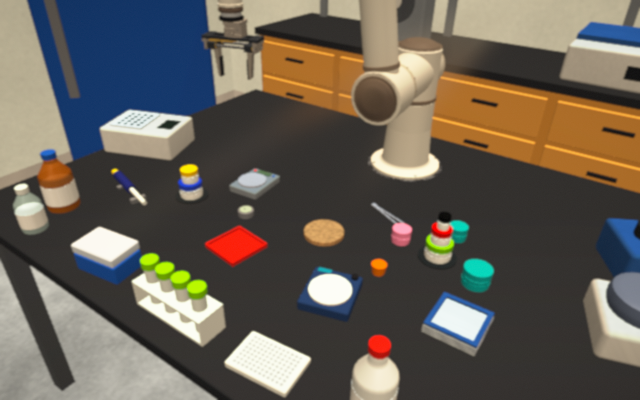

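The top view shows the three-jar stack (black/red/green) near (217,232) and the yellow-on-blue stack near (441,168). The stations are the stirrer at (257,143), cooler (176,176), cork (308,200), red tray (350,144) and balance (409,214). The look-alikes are pink at (252,233) and turquoise at (180,222) and (215,268). None of them is stacked, so I'll leave them alone. Next I measure positions and check a crop.

```bash
cat > m.py <<'E'
from h import *
def blob(c,lo,hi,box,rgbf=None):
    hsv=cv2.cvtColor(c['pixels'],cv2.COLOR_RGB2HSV);m=cv2.inRange(hsv,np.array(lo),np.array(hi))
    k=np.zeros_like(m);x0,y0,x1,y1=box;k[y0:y1,x0:x1]=m[y0:y1,x0:x1]
    n,l,st,ce=cv2.connectedComponentsWithStats(k)
    i=1+np.argmax(st[1:,4]);p=np.argwhere(l==i)[:,::-1]
    return st[i],cv2.convexHull(p.astype(np.float32))[:,0]
def circ(c,lo,hi,box,z):
    st,h=blob(c,lo,hi,box)
    w=np.array([hit(c,u,v,z) for u,v in h]);w=w.astype(np.float32)
    (x,y),r=cv2.minEnclosingCircle(w);rr=cv2.minAreaRect(w)
    M=cv2.moments(w.reshape(-1,1,2));
    return st.tolist(),np.round([M['m10']/M['m00'],M['m01']/M['m00']],1),'circ',np.round([x,y,r],1),'rect',np.round([*rr[0],*rr[1],rr[2]],1)
E
python3 - <<'E'
from m import *
c=cap('top')
J=[('stir',(0,0,170),(180,70,255),(238,122,278,165),30),('cool_seat',(0,0,150),(180,90,255),(150,150,200,203),20),
('coolrim',(95,60,40),(125,255,255),(150,150,200,203),25),
('cork',(5,50,60),(25,200,255),(285,180,330,220),12),('tray',(0,150,100),(8,255,255),(328,122,372,166),11),('tray2',(170,150,100),(180,255,255),(328,122,372,166),11),
('pan',(0,0,120),(180,60,255),(394,198,424,229),30),('bal',(0,0,70),(180,80,255),(380,190,435,250),22),
('yellow',(22,120,120),(32,255,255),(425,150,462,190),85),('blue',(105,120,50),(130,255,255),(420,150,462,190),47),
('red',(0,150,80),(8,255,255),(200,215,235,250),85),('green',(33,120,80),(50,255,255),(200,215,235,250),47),
('pink',(150,40,100),(178,255,255),(240,220,265,245),38),('turq1',(75,100,60),(95,255,255),(160,205,200,240),44),('turq2',(75,100,60),(95,255,255),(200,255,230,280),38)]
for n,lo,hi,b,z in J:
    try: print(n,*circ(c,lo,hi,b,z))
    except Exception as e: print(n,'fail',e)
p=cv2.cvtColor(c['pixels'],cv2.COLOR_RGB2BGR)
a=cv2.resize(p[210:285,155:275],None,fx=6,fy=6);b=cv2.resize(p[120:180,225:275],(375,450))
d=cv2.resize(p[140:200,415:465],(375,450));cv2.imwrite('pics/crop1.png',cv2.resize(np.hstack([a,d]),(790,325)))
E
```

```text
stir [242, 129, 30, 28, 666] [655.1 156. ] circ [655.2 156.2  45. ] rect [654.9 156.4  87.5  85.2  86.3]
cool_seat [162, 161, 28, 29, 758] [572.  402.7] circ [571.7 403.4  56.4] rect [5.718e+02 4.025e+02 8.430e+01 8.080e+01 1.000e-01]
coolrim [158, 157, 36, 37, 503] [570.9 401.6] circ [570.9 401.7  73.8] rect [5.710e+02 4.013e+02 1.072e+02 1.039e+02 2.000e-01]
cork [291, 184, 34, 34, 928] [471.4  14.6] circ [471.2  14.6  51.9] rect [470.9  14.3  98.3 100.2  86.3]
tray [331, 126, 37, 36, 1165] [ 639.2 -123.8] circ [ 640.1 -123.9   72.8] rect [ 638.9 -124.1  105.5  107.9   82. ]
tray2 fail attempt to get argmax of an empty sequence
pan [394, 198, 30, 31, 862] [ 409.7 -277.2] circ [ 408.9 -278.5   57.8] rect [ 410.9 -277.2   85.6   88.9   86.3]
bal [391, 197, 38, 45, 1285] [ 395.3 -278.9] circ [ 394.7 -279.2   74. ] rect [ 395.5 -278.7  123.3   91.6    4.8]
yellow [437, 156, 17, 17, 209] [ 536.7 -385.9] circ [ 537.1 -385.7   24.9] rect [ 536.5 -386.3   42.1   49.1   40.6]
blue [431, 156, 22, 22, 142] [ 536.9 -382.5] circ [ 539.2 -385.7   32.7] rect [ 535.5 -379.9   64.5   51.4   31.2]
red [205, 222, 17, 17, 121] [388.3 279.2] circ [388.8 279.6  23.7] rect [387.7 277.8  42.6  40.9  51.5]
green [206, 222, 22, 22, 154] [384.  276.3] circ [387.7 279.3  31.9] rect [381.9 274.6  48.7  62.1  45.3]
pink [244, 225, 17, 17, 226] [380.6 180. ] circ [381.  179.4  25.4] rect [380.4 179.3  46.3  46.2  86.3]
turq1 [169, 211, 25, 24, 456] [422.5 380.7] circ [422.  380.4  37. ] rect [421.6 380.5  71.5  63.4  43.6]
turq2 [207, 260, 18, 17, 251] [287.6 286.4] circ [288.3 286.6  25.9] rect [287.5 285.9  48.8  44.8  86.3]
```

View pics/crop1.png

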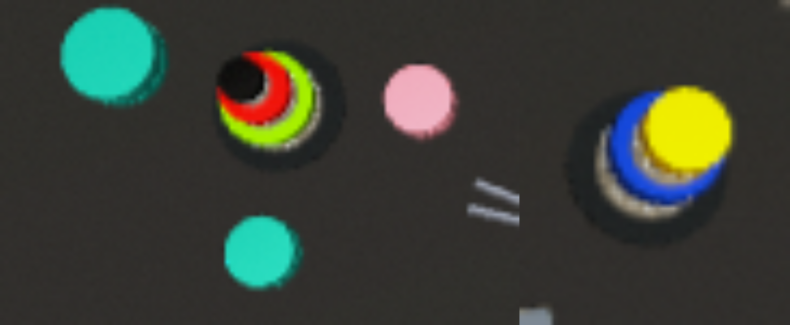

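Emit:
apply_moves(
  delta_pos=[
    [20,-2,3],
    [30,-4,4],
    [35,-4,5],
    [38,-4,5],
    [38,-4,5],
    [38,-4,5],
    [38,-4,5],
    [38,-4,5],
    [38,-4,5],
    [35,-4,5],
    [30,-4,5],
    [20,-3,3],
  ],
  turn=[
    [0,0,0],
    [0,0,0],
    [0,0,0],
    [0,0,0],
    [0,0,0],
    [0,0,0],
    [0,0,0],
    [0,0,0],
    [0,0,0],
    [0,0,0],
    [0,0,0],
    [0,0,0],
  ],
  claw=0,
)

```text
t: 1.15
position: [539.3, -386.0, 158.3]
tool_rot: [[0.954, 0.298, -0.0], [0.298, -0.954, 0.002], [0.0, -0.002, -1.0]]
contact_force: [0.8, -0.4, 0.3]
width: 91.6
```

```bash
cat >> h.py <<'E'
def to(x,y,z=None):
    s=bot.get_state();p=np.array(s['position']);R=np.array(s['tool_rot'])
    t=np.array([x,y,p[2] if z is None else z]);d=R.T@(t-p)
    print('t',round(s['t'],2),'pos',p.round(1),'yaw',round(float(np.degrees(np.arctan2(R[1,1],R[0,1]))),1),'tilt',np.round(R[:2,2],4),'w',round(s['width'],1),'F',np.round(s['contact_force'],1),'j6',round(s['joint_positions'][5],2),'tool delta',d.round(1))
E
python3 - <<'E'
from h import *
to(537,-386,150)
c=cap('wrist','w0.png');print(c['K'],c['origin'],c['orientation'])
E
```

```text
t 1.15 pos [ 539.3 -386.   158.3] yaw -72.6 tilt [-0.0005  0.0015] w 91.6 F [ 0.8 -0.4  0.3] j6 0.46 tool delta [-2.2 -0.7  8.3]
[[309.70691629   0.         324.91000326]
 [  0.         309.70691629 195.31703885]
 [  0.           0.           1.        ]] [ 617.2211704  -361.69081027  327.65170204] [[ 0.29786701 -0.91488352 -0.27251309]
 [-0.95460603 -0.28595195 -0.08341955]
 [-0.00160648  0.28499057 -0.95852897]]
```

View pics/w0.png

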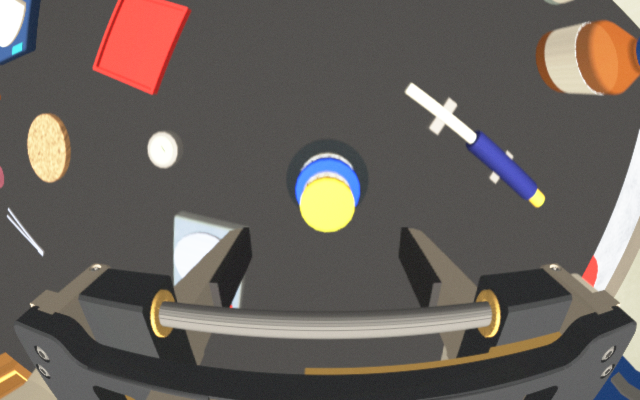

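The wrist view shows the yellow cap at (327,205) on blue at (327,188), centred between the fingers. I'll measure it with the wrist camera.

```bash
cat >> m.py <<'E'
def wc(lo,hi,box,z,c=None):
    c=c or cap('wrist');st,h=blob(c,lo,hi,box)
    w=np.array([hit(c,u,v,z,True) for u,v in h],np.float32);M=cv2.moments(w.reshape(-1,1,2));(x,y),r=cv2.minEnclosingCircle(w)
    print(st.tolist(),'cen',np.round([M['m10']/M['m00'],M['m01']/M['m00']],1),'circ',np.round([x,y,r],1),'rect',cv2.minAreaRect(w))
    return c
E
python3 - <<'E'
from m import *
c=wc((22,120,120),(32,255,255),(270,150,390,260),85)
wc((105,120,50),(130,255,255),(270,140,390,260),47,c)
wc((0,150,80),(8,255,255),(60,0,220,110),11,c)
E
```

```text
[301, 183, 56, 53, 879] cen [ 539.2 -387.4] circ [ 539.2 -387.4   23.6] rect ((539.3751220703125, -387.46575927734375), (45.643733978271484, 45.82263946533203), 17.432756423950195)
[296, 162, 67, 48, 1152] cen [ 547.3 -385.7] circ [ 541.7 -387.4   31.6] rect ((549.8018798828125, -385.22833251953125), (45.174217224121094, 62.58646011352539), 16.405941009521484)
[93, 0, 100, 97, 6275] cen [ 638.3 -128.5] circ [ 638.8 -128.1   74.9] rect ((639.7403564453125, -127.70175170898438), (110.60225677490234, 105.04731750488281), 81.88240814208984)
```

Emit:
apply_moves(
  delta_pos=[
    [-1,0.5,10],
    [0,0,20],
    [0,0,25],
    [0,0,22],
    [0,0,15],
    [0,0,8],
    [0,0,2],
    [0,0,0],
    [0,0,0],
  ],
  turn=[
    [0,0,0],
    [0,0,0],
    [0,0,0],
    [0,0,0],
    [0,0,0],
    [0,0,0],
    [0,0,0],
    [0,0,0],
    [0,0,0],
  ],
)

```text
t: 2.0
position: [536.5, -390.1, 58.9]
tool_rot: [[0.955, 0.296, 0.001], [0.296, -0.955, -0.002], [0.001, 0.002, -1.0]]
contact_force: [0.1, 0.0, 0.3]
width: 92.0
```

Emit:
apply_moves(
  delta_pos=[
    [0,0,0],
    [0,0,0],
    [0,0,0],
    [0,0,0],
    [0,0,0],
    [0,0,0],
    [0,0,0],
    [0,0,0],
    [0,0,0],
    [0,0,0],
  ],
  turn=[
    [0,0,0],
    [0,0,0],
    [0,0,0],
    [0,0,0],
    [0,0,0],
    [0,0,0],
    [0,0,0],
    [0,0,0],
    [0,0,0],
    [0,0,0],
  ],
  claw=1,
)

```text
t: 2.83
position: [536.4, -389.0, 57.6]
tool_rot: [[0.955, 0.296, 0.0], [0.296, -0.955, 0.0], [0.0, -0.0, -1.0]]
contact_force: [-0.2, 1.0, -1.3]
width: 45.6
```

Emit:
apply_moves(
  delta_pos=[
    [0,0,-3],
    [0,0,-8],
    [0,0,-15],
    [0,0,-20],
    [0,0,-20],
    [0,0,-14],
    [1,-8,0],
    [2,-16,0],
    [4,-26,0],
    [5,-34,0],
    [6,-38,0],
    [6,-40,0],
  ],
  turn=[
    [0,0,0],
    [0,0,0],
    [0,0,0],
    [0,0,0],
    [0,0,0],
    [0,0,0],
    [0,0,0],
    [0,0,0],
    [0,0,0],
    [0,0,0],
    [0,0,0],
    [0,0,0],
  ],
)

```text
t: 3.83
position: [510.1, -225.2, 136.4]
tool_rot: [[0.955, 0.295, -0.001], [0.295, -0.955, 0.001], [-0.001, -0.001, -1.0]]
contact_force: [0.3, 0.5, -1.1]
width: 45.2
```

Emit:
apply_moves(
  delta_pos=[
    [6,-40,0],
    [6,-40,0],
    [6,-40,0],
    [5,-38,0],
    [4,-34,0],
    [3,-26,0],
    [2,-16,0],
    [1,-8,0],
    [0,0,0],
    [0,0,0],
  ],
  turn=[
    [0,0,0],
    [0,0,0],
    [0,0,0],
    [0,0,0],
    [0,0,0],
    [0,0,0],
    [0,0,0],
    [0,0,0],
    [0,0,0],
    [0,0,0],
  ],
)

```text
t: 4.67
position: [470.8, 13.5, 137.2]
tool_rot: [[0.955, 0.297, -0.0], [0.297, -0.955, -0.0], [-0.0, 0.0, -1.0]]
contact_force: [-0.2, 0.4, -0.4]
width: 45.3
```

Run:
```python
from m import *
c=cap('wrist','w1.png')
to(471,14.5,23.5)
```

```text
t 4.72 pos [471.1  13.  137.4] yaw -72.8 tilt [-0.0002 -0.0004] w 45.4 F [-0.2 -0.4 -0. ] j6 1.04 tool delta [  0.4  -1.5 113.9]
```

View pics/w1.png

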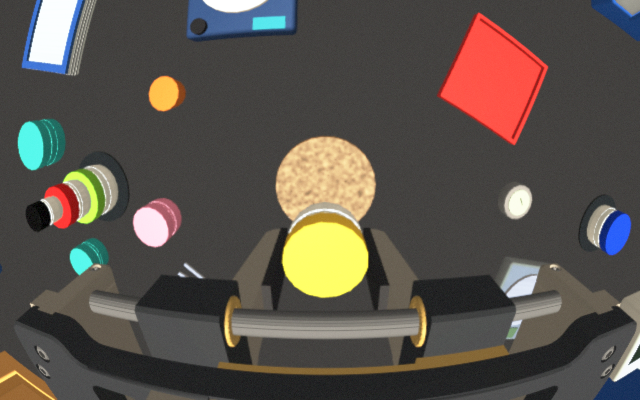

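The wrist view has the yellow jar held at (325,258) and the cork pad at (326,185). I'll compare the two positions.

Run:
```python
from m import *
c=cap('wrist')
wc((22,120,120),(32,255,255),(250,190,400,310),165,c)
wc((5,40,60),(21,200,255),(260,120,390,232),12,c)
```

```text
[282, 221, 87, 77, 5245] cen [474.5  14.4] circ [474.8  14.2  23.2] rect ((474.4577331542969, 14.372589111328125), (45.38384246826172, 44.724430084228516), 14.925678253173828)
[274, 135, 102, 88, 6641] cen [477.2  15.6] circ [474.   14.5  51. ] rect ((480.0716857910156, 16.412437438964844), (88.32476043701172, 100.74674987792969), 17.17523193359375)
```

Emit:
apply_moves(
  delta_pos=[
    [0,-0.5,8],
    [0,0,18],
    [0,0,25],
    [0,0,25],
    [0,0,18],
    [0,0,10],
    [0,0,5],
    [0,0,3],
    [0,0,1],
    [0,0,0],
    [0,0,0],
  ],
  turn=[
    [0,0,0],
    [0,0,0],
    [0,0,0],
    [0,0,0],
    [0,0,0],
    [0,0,0],
    [0,0,0],
    [0,0,0],
    [0,0,0],
    [0,0,0],
    [0,0,0],
  ],
)

```text
t: 5.68
position: [471.9, 13.9, 25.6]
tool_rot: [[0.955, 0.296, 0.002], [0.296, -0.955, -0.0], [0.002, 0.001, -1.0]]
contact_force: [-0.6, -0.4, -0.1]
width: 45.7
```

Run:
```python
from m import *
to(471,14.5,23.0)
```

```text
t 5.68 pos [471.9  13.9  25.6] yaw -72.8 tilt [ 0.002  -0.0005] w 45.7 F [-0.6 -0.4 -0.1] j6 1.04 tool delta [-0.7 -0.8  2.6]
```

Emit:
apply_moves(
  delta_pos=[
    [0,0,0.7],
    [0,0,0.7],
    [0,0,0.7],
    [0,0,0.5],
    [0,0,0],
    [0,0,0],
  ],
  turn=[
    [0,0,0],
    [0,0,0],
    [0,0,0],
    [0,0,0],
    [0,0,0],
    [0,0,0],
  ],
)

```text
t: 6.18
position: [471.2, 14.2, 22.5]
tool_rot: [[0.955, 0.296, 0.0], [0.296, -0.955, -0.0], [0.0, 0.0, -1.0]]
contact_force: [-1.6, -0.1, 5.5]
width: 45.2
```

Emit:
apply_moves(
  delta_pos=[
    [0,0,0],
    [0,0,0],
    [0,0,0],
    [0,0,0],
    [0,0,0],
    [0,0,-3],
    [0,0,-12],
    [0,0,-25],
    [0,0,-30],
    [0,0,-25],
    [0,0,-12],
    [0,0,-4],
  ],
  turn=[
    [0,0,0],
    [0,0,0],
    [0,0,0],
    [0,0,0],
    [0,0,0],
    [0,0,0],
    [0,0,0],
    [0,0,0],
    [0,0,0],
    [0,0,0],
    [0,0,0],
    [0,0,0],
  ],
  claw=0,
)

```text
t: 7.18
position: [472.8, 13.8, 136.1]
tool_rot: [[0.955, 0.296, 0.005], [0.296, -0.955, -0.001], [0.005, 0.003, -1.0]]
contact_force: [0.8, -0.4, -0.3]
width: 92.1
```

Run:
```python
from m import *
c=cap('wrist','w2.png')
wc((22,120,120),(32,255,255),(250,140,400,310),50,c)
wc((5,40,60),(21,200,255),(260,120,390,250),12,c)
to(537,-386.5,130)
```

```text
[297, 174, 53, 51, 2098] cen [474.5  15.7] circ [474.5  15.6  23.1] rect ((474.47796630859375, 16.00724983215332), (45.261619567871094, 45.17808532714844), 17.160825729370117)
[274, 138, 102, 100, 4206] cen [473.7  14.5] circ [473.8  14.6  51.2] rect ((473.853515625, 14.6331787109375), (100.51642608642578, 101.12255096435547), 64.94158935546875)
t 7.23 pos [472.3  13.9 135.2] yaw -72.8 tilt [ 0.004  -0.0009] w 91.8 F [ 0.4 -0.1 -0.1] j6 1.04 tool delta [-56.9 401.6   5.8]
```

Emit:
apply_moves(
  delta_pos=[
    [-1,8,0],
    [-2,16,0],
    [-4,28,0],
    [-5,36,0],
    [-6,40,0],
    [-6,40,0],
    [-6,40,0],
    [-6,40,0],
    [-6,40,0],
    [-6,38,0],
    [-4,33,0],
    [-3,22,0],
  ],
  turn=[
    [0,0,0],
    [0,0,0],
    [0,0,0],
    [0,0,0],
    [0,0,0],
    [0,0,0],
    [0,0,0],
    [0,0,0],
    [0,0,0],
    [0,0,0],
    [0,0,0],
    [0,0,0],
  ],
)

```text
t: 8.23
position: [529.9, -369.3, 130.4]
tool_rot: [[0.956, 0.294, -0.002], [0.294, -0.956, 0.001], [-0.002, -0.002, -1.0]]
contact_force: [-0.8, 0.3, 0.1]
width: 91.7
```

Emit:
apply_moves(
  delta_pos=[
    [-1,14,0],
    [-1,7,0],
    [0,0,0],
    [0,0,0],
  ],
  turn=[
    [0,0,0],
    [0,0,0],
    [0,0,0],
    [0,0,0],
  ],
)

```text
t: 8.57
position: [534.9, -385.9, 131.5]
tool_rot: [[0.955, 0.296, -0.002], [0.296, -0.955, 0.002], [-0.001, -0.002, -1.0]]
contact_force: [-0.7, 1.2, 0.5]
width: 92.0
```

Run:
```python
from m import *
c=cap('wrist','w3.png')
wc((105,120,50),(130,255,255),(270,130,400,270),47,c)
to(537,-388,12)
```

```text
[293, 159, 73, 71, 4007] cen [ 541.7 -387.3] circ [ 541.9 -387.1   31.7] rect ((541.3858642578125, -387.53729248046875), (62.101070404052734, 62.025550842285156), 62.183204650878906)
t 8.62 pos [ 535.1 -385.5  131.9] yaw -72.7 tilt [-0.0014  0.0018] w 92.3 F [-0.4  0.1 -0.1] j6 0.46 tool delta [  1.2   3.2 119.9]
```

View pics/w3.png

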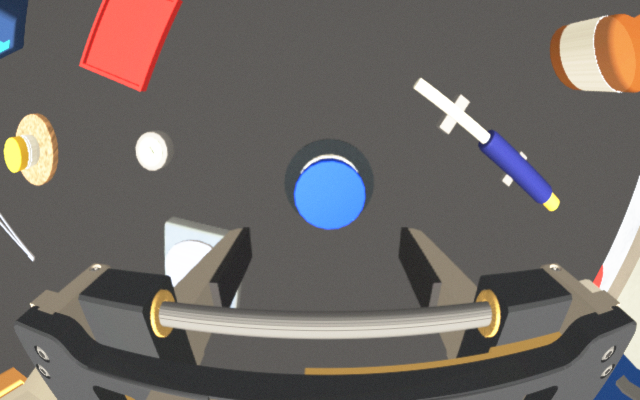

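The blue jar stands alone at (330,194), undisturbed. I'll descend and grip it.

Emit:
apply_moves(
  delta_pos=[
    [2,2,8],
    [2,1.5,18],
    [0,0,25],
    [0,0,25],
    [0,0,20],
    [0,0,12],
    [0,0,6],
    [0,0,4],
    [0,0,1],
    [0,0,0],
    [0,0,0],
  ],
  turn=[
    [0,0,0],
    [0,0,0],
    [0,0,0],
    [0,0,0],
    [0,0,0],
    [0,0,0],
    [0,0,0],
    [0,0,0],
    [0,0,0],
    [0,0,0],
    [0,0,0],
  ],
)

```text
t: 9.53
position: [541.2, -389.6, 15.4]
tool_rot: [[0.955, 0.296, 0.002], [0.296, -0.955, -0.002], [0.001, 0.002, -1.0]]
contact_force: [0.1, -0.0, 0.1]
width: 92.1
```

Emit:
apply_moves(
  delta_pos=[
    [0,0,0],
    [0,0,0],
    [0,0,0],
    [0,0,0],
    [0,0,0],
    [0,0,0],
    [0,0,0],
    [0,0,0],
  ],
  turn=[
    [0,0,0],
    [0,0,0],
    [0,0,0],
    [0,0,0],
    [0,0,0],
    [0,0,0],
    [0,0,0],
    [0,0,0],
  ],
  claw=1,
)

```text
t: 10.2
position: [540.5, -388.8, 14.1]
tool_rot: [[0.955, 0.296, 0.0], [0.296, -0.955, 0.0], [0.0, -0.0, -1.0]]
contact_force: [-0.1, 0.8, 1.2]
width: 61.4
```

Run:
```python
from m import *
to(571,402,150)
```

```text
t 10.2 pos [ 540.5 -388.8   14.1] yaw -72.8 tilt [0. 0.] w 61.4 F [-0.1  0.8  1.2] j6 0.47 tool delta [ 263.4 -746.3 -135.8]
```

Emit:
apply_moves(
  delta_pos=[
    [0,0,-5],
    [0,0,-15],
    [0,0,-28],
    [0,0,-35],
    [0,0,-30],
    [0,0,-15],
    [3,-8,0],
    [6,-18,0],
    [10,-28,0],
    [12,-34,0],
    [13,-37,0],
    [13.4,-38,0],
  ],
  turn=[
    [0,0,0],
    [0,0,0],
    [0,0,0],
    [0,0,0],
    [0,0,0],
    [0,0,0],
    [0,0,0],
    [0,0,0],
    [0,0,0],
    [0,0,0],
    [0,0,0],
    [0,0,0],
  ],
)

```text
t: 11.2
position: [545.8, -213.7, 140.7]
tool_rot: [[0.955, 0.295, -0.002], [0.295, -0.955, 0.001], [-0.001, -0.002, -1.0]]
contact_force: [1.0, -0.5, -0.5]
width: 61.4
```

Emit:
apply_moves(
  delta_pos=[
    [13.4,-38,0],
    [13.4,-38,0],
    [13.4,-38,0],
    [13.4,-38,0],
    [13.4,-38,0],
    [13.4,-38,0],
    [13.4,-38,0],
    [13.4,-38,0],
    [13.4,-38,0],
    [13.4,-38,0],
    [13.4,-38,0],
    [13.4,-38,0],
  ],
  turn=[
    [0,0,0],
    [0,0,0],
    [0,0,0],
    [0,0,0],
    [0,0,0],
    [0,0,0],
    [0,0,0],
    [0,0,0],
    [0,0,0],
    [0,0,0],
    [0,0,0],
    [0,0,0],
  ],
)

```text
t: 12.2
position: [563.6, 269.3, 140.8]
tool_rot: [[0.955, 0.297, -0.002], [0.297, -0.955, -0.0], [-0.002, -0.0, -1.0]]
contact_force: [1.8, -1.1, -1.3]
width: 61.3
```

Emit:
apply_moves(
  delta_pos=[
    [12.7,-36,0],
    [11.3,-32,0],
    [9,-25,0],
    [6,-17,0],
    [3.5,-10,0],
    [2,-5,0],
    [0.5,-2,0],
    [0,0,0],
    [0,0,0],
    [0,0,0],
  ],
  turn=[
    [0,0,0],
    [0,0,0],
    [0,0,0],
    [0,0,0],
    [0,0,0],
    [0,0,0],
    [0,0,0],
    [0,0,0],
    [0,0,0],
    [0,0,0],
  ],
)

```text
t: 13.03
position: [571.1, 400.6, 142.1]
tool_rot: [[0.955, 0.295, -0.0], [0.295, -0.955, -0.0], [-0.0, 0.0, -1.0]]
contact_force: [-0.0, 0.1, -1.5]
width: 61.3
```

Run:
```python
from m import *
to(571,402,32)
c=cap('wrist','w4.png')
wc((105,120,50),(130,255,255),(250,190,410,330),142-11+44,c)
```

```text
t 13.03 pos [571.1 400.6 142.1] yaw -72.8 tilt [-0.0001 -0.0003] w 61.3 F [-0.   0.1 -1.5] j6 1.71 tool delta [  0.4  -1.4 110.1]
[265, 205, 121, 107, 10295] cen [574.9 402. ] circ [574.7 401.9  32.6] rect ((576.4192504882812, 402.5564880371094), (61.37416458129883, 61.35862350463867), 17.145980834960938)
```

View pics/w4.png

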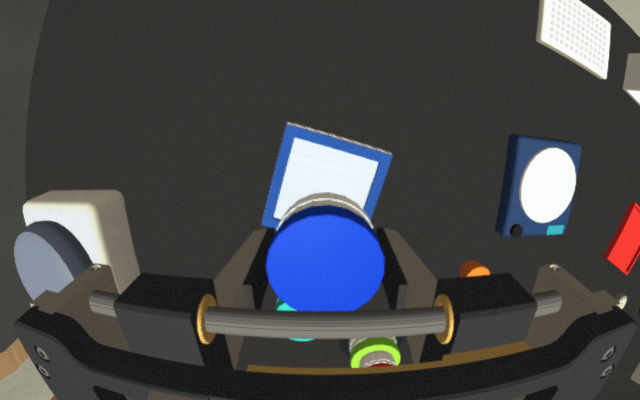

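The wrist view has the held blue jar at (325,262). The far rim corners are at (290,126) and (390,155), and the orange item and turquoise jars are clear of the gripper. I'll work out the cooler's centre from the far corners.

Run:
```python
from m import *
c=cap('wrist')
a=hit(c,290,126,25,True);b=hit(c,390,155,25,True);l=hit(c,263,224,25,True)
e=(b-a)/np.linalg.norm(b-a);n=np.array([e[1],-e[0]]); 
if n@(l-a)<0:n=-n
print(a,b,l,np.linalg.norm(b-a),'centre',(a+b)/2+52*n)
wc((105,100,50),(130,255,255),(255,115,400,196),25,c)
wc((0,0,170),(180,60,255),(265,130,385,200),20,c)
to(571,402,31)
```

```text
[621.90320571 450.29526626] [623.87870387 352.64774436] [520.36258008 450.64553176] 97.66750291026804 centre [570.90159306 400.41971325]
[268, 125, 126, 71, 2185] cen [594.8 406.4] circ [587.7 401.3  63.1] rect ((588.0562133789062, 401.4732666015625), (71.2564468383789, 105.16434478759766), 0.946067214012146)
[278, 138, 101, 62, 4262] cen [586.7 404.9] circ [580.6 401.4  52.2] rect ((581.4403686523438, 401.3329772949219), (63.32737350463867, 84.36788177490234), 1.2938263416290283)
t 13.13 pos [571.1 400.8 142.2] yaw -72.8 tilt [ 0.0001 -0.0001] w 61.5 F [ 0.5  0.4 -0.7] j6 1.71 tool delta [  0.3  -1.2 111.2]
```

Emit:
apply_moves(
  delta_pos=[
    [-1.5,-0.5,8],
    [-1.5,0,18],
    [0,0,25],
    [0,0,22],
    [0,0,16],
    [0,0,10],
    [0,0,5],
    [0,0,3],
    [0,0,1],
    [0,0,0],
    [0,0,0],
  ],
  turn=[
    [0,0,0],
    [0,0,0],
    [0,0,0],
    [0,0,0],
    [0,0,0],
    [0,0,0],
    [0,0,0],
    [0,0,0],
    [0,0,0],
    [0,0,0],
    [0,0,0],
  ],
)

```text
t: 14.05
position: [568.6, 401.6, 35.3]
tool_rot: [[0.955, 0.296, 0.002], [0.296, -0.955, 0.001], [0.002, -0.0, -1.0]]
contact_force: [-0.2, -0.2, -0.7]
width: 61.5
```

Emit:
apply_moves(
  delta_pos=[
    [0,0,0.7],
    [0,0,0.7],
    [0,0,0.6],
    [0,0,0],
    [0,0,0],
  ],
  turn=[
    [0,0,0],
    [0,0,0],
    [0,0,0],
    [0,0,0],
    [0,0,0],
  ],
)

```text
t: 14.47
position: [567.7, 401.3, 32.0]
tool_rot: [[0.955, 0.296, -0.0], [0.296, -0.955, -0.0], [-0.0, 0.0, -1.0]]
contact_force: [-0.3, 0.1, -1.3]
width: 61.6
```

Emit:
apply_moves(
  delta_pos=[
    [0,0,0.5],
    [0,0,0.5],
    [0,0,0.2],
    [0,0,0],
    [0,0,0],
  ],
  turn=[
    [0,0,0],
    [0,0,0],
    [0,0,0],
    [0,0,0],
    [0,0,0],
  ],
)

```text
t: 14.88
position: [567.9, 401.3, 31.2]
tool_rot: [[0.955, 0.296, 0.0], [0.296, -0.955, 0.0], [0.0, -0.0, -1.0]]
contact_force: [-1.0, -0.3, 1.9]
width: 61.5
```

Emit:
apply_moves(
  delta_pos=[
    [0,0,0],
    [0,0,0],
    [0,0,0],
    [0,0,0],
    [0,0,0],
    [0,0,-3],
    [0,0,-14],
    [0,0,-28],
    [0,0,-35],
    [0,0,-30],
    [0,0,-18],
    [0,0,-6],
  ],
  turn=[
    [0,0,0],
    [0,0,0],
    [0,0,0],
    [0,0,0],
    [0,0,0],
    [0,0,0],
    [0,0,0],
    [0,0,0],
    [0,0,0],
    [0,0,0],
    [0,0,0],
    [0,0,0],
  ],
  claw=0,
)

```text
t: 15.88
position: [570.2, 402.5, 171.4]
tool_rot: [[0.955, 0.296, 0.008], [0.296, -0.955, 0.004], [0.009, -0.001, -1.0]]
contact_force: [0.6, 0.1, -0.1]
width: 92.0
```

Run:
```python
from m import *
c=cap('wrist','w5.png')
wc((105,120,130),(130,255,255),(285,160,365,240),64,c)
wc((100,100,40),(130,255,255),(240,100,410,260),25,c)
to(386,278,165)
```

```text
[285, 165, 80, 75, 3945] cen [563.4 397.9] circ [558.3 396.1  42.8] rect ((567.4288940429688, 396.60516357421875), (64.61294555664062, 76.1269760131836), 0.5979524254798889)
[268, 124, 121, 117, 6442] cen [571.  401.3] circ [571.3 401.6  73.2] rect ((571.0090942382812, 401.29974365234375), (104.7132568359375, 105.22730255126953), 0.7874534726142883)
t 15.93 pos [569.8 402.3 170.2] yaw -72.8 tilt [0.007  0.0033] w 91.6 F [0.7 1.1 0.6] j6 1.71 tool delta [-212.4   64.2    3.5]
```

View pics/w5.png

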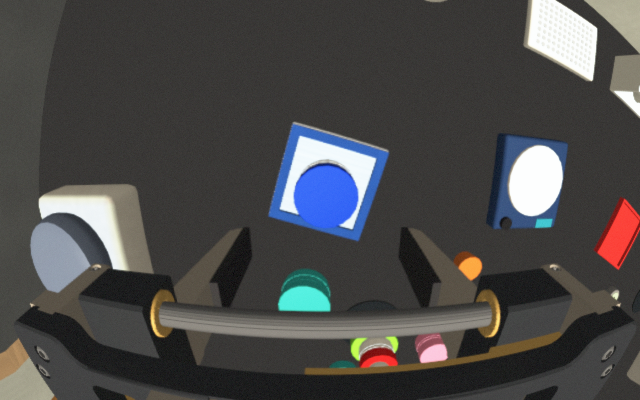

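Emit:
apply_moves(
  delta_pos=[
    [-10,3,0],
    [-24,7,0],
    [-34,10,0],
    [-38,12,0],
    [-38,12,0],
    [-32,9,0],
    [-22,7,0],
    [-10,3,0],
    [-4,1,0],
    [0,0,0],
    [0,0,0],
  ],
  turn=[
    [0,0,0],
    [0,0,0],
    [0,0,0],
    [0,0,0],
    [0,0,0],
    [0,0,0],
    [0,0,0],
    [0,0,0],
    [0,0,0],
    [0,0,0],
    [0,0,0],
  ],
)

```text
t: 16.85
position: [384.5, 277.4, 164.4]
tool_rot: [[0.955, 0.296, -0.0], [0.296, -0.955, -0.0], [-0.0, -0.0, -1.0]]
contact_force: [0.9, -0.0, 0.5]
width: 91.7
```

Run:
```python
from m import *
import json
c=cap('wrist','w6.png')
to(388,279,92)
p=c['pixels'];p=cv2.cvtColor(p,cv2.COLOR_RGB2BGR)[100:310,220:430]
cv2.imwrite('pics/w6c.png',cv2.resize(p,(630,630))[:600])
wc((0,150,80),(8,255,255),(260,130,400,300),85,c)
wc((0,0,0),(180,255,45),(285,175,360,270),121,c)
```

```text
t 16.9 pos [384.7 277.6 164.5] yaw -72.8 tilt [-0.0002  0.    ] w 91.7 F [-0.8  0.2 -0.1] j6 1.64 tool delta [ 3.5 -0.4 72.5]
[298, 168, 54, 48, 1062] cen [393.3 280.5] circ [391.6 280.1  23.5] rect ((395.2044677734375, 280.5233459472656), (39.795475006103516, 44.59429168701172), 12.287517547607422)
[306, 188, 35, 39, 978] cen [392.6 281.5] circ [392.6 281.9  14.8] rect ((392.75103759765625, 281.834228515625), (29.15894317626953, 24.893043518066406), 18.085041046142578)
```

View pics/w6c.png

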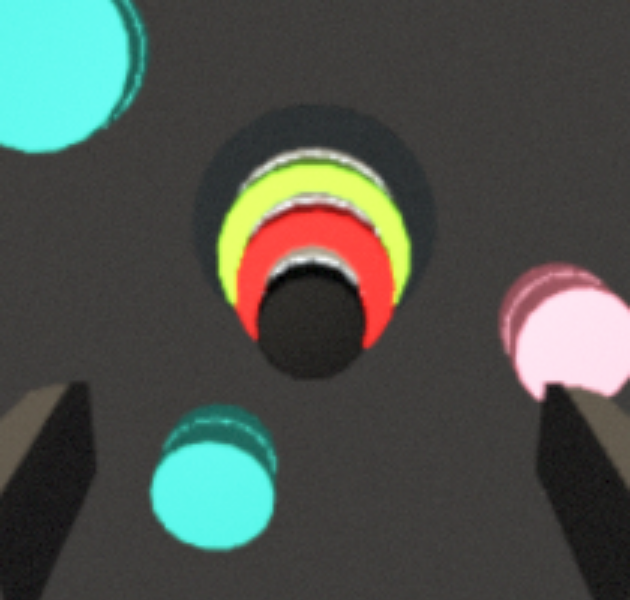

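The crop shows the black cap at crop (311,325) on red on green, all concentric. The pink and turquoise jars stand clear. I'll grip black.

Emit:
apply_moves(
  delta_pos=[
    [3,-0.8,6],
    [2,0,14],
    [0,0,18],
    [0,0,15],
    [0,0,9],
    [0,0,5],
    [0,0,3],
    [0,0,0],
    [0,0,0],
  ],
  turn=[
    [0,0,0],
    [0,0,0],
    [0,0,0],
    [0,0,0],
    [0,0,0],
    [0,0,0],
    [0,0,0],
    [0,0,0],
    [0,0,0],
  ],
)

```text
t: 17.65
position: [389.4, 279.8, 95.4]
tool_rot: [[0.955, 0.296, 0.001], [0.296, -0.955, 0.0], [0.001, -0.0, -1.0]]
contact_force: [0.8, 0.0, -0.8]
width: 92.0
```

Emit:
apply_moves(
  delta_pos=[
    [0,0,0],
    [0,0,0],
    [0,0,0],
    [0,0,0],
    [0,0,0],
    [0,0,0],
    [0,0,0],
    [0,0,0],
    [0,0,0],
    [0,0,0],
    [0,0,0],
    [0,0,0],
  ],
  turn=[
    [0,0,0],
    [0,0,0],
    [0,0,0],
    [0,0,0],
    [0,0,0],
    [0,0,0],
    [0,0,0],
    [0,0,0],
    [0,0,0],
    [0,0,0],
    [0,0,0],
    [0,0,0],
  ],
  claw=1,
)

```text
t: 18.65
position: [388.8, 279.6, 94.8]
tool_rot: [[0.955, 0.296, -0.0], [0.296, -0.955, 0.0], [-0.0, -0.0, -1.0]]
contact_force: [-0.6, -0.3, 0.4]
width: 27.2
```

Run:
```python
from m import *
to(409,-277.5,180)
```

```text
t 18.65 pos [388.8 279.6  94.8] yaw -72.8 tilt [-0.  0.] w 27.2 F [-0.6 -0.3  0.4] j6 1.64 tool delta [-145.8  538.   -85.2]
```

Emit:
apply_moves(
  delta_pos=[
    [0,0,-5],
    [0,0,-14],
    [0,0,-20],
    [0,0,-14],
    [0,0,-7],
    [-2,8,0],
    [-5,18,0],
    [-7.5,28,0],
    [-9.5,35,0],
    [-10.5,39,0],
    [-10.5,39,0],
    [-10.5,39,0],
  ],
  turn=[
    [0,0,0],
    [0,0,0],
    [0,0,0],
    [0,0,0],
    [0,0,0],
    [0,0,0],
    [0,0,0],
    [0,0,0],
    [0,0,0],
    [0,0,0],
    [0,0,0],
    [0,0,0],
  ],
)

```text
t: 19.65
position: [395.6, 64.5, 153.8]
tool_rot: [[0.955, 0.297, -0.001], [0.297, -0.955, -0.0], [-0.001, -0.0, -1.0]]
contact_force: [0.1, -0.3, 0.9]
width: 27.2
```

Emit:
apply_moves(
  delta_pos=[
    [-10.5,39,0],
    [-10.5,39,0],
    [-10.5,39,0],
    [-10.5,39,0],
    [-10.5,39,0],
    [-10,38,0],
    [-9,33,0],
    [-7,26,0],
    [-5,18,0],
    [-3.5,12,0],
    [-2,6,0],
    [-1,4,0],
  ],
  turn=[
    [0,0,0],
    [0,0,0],
    [0,0,0],
    [0,0,0],
    [0,0,0],
    [0,0,0],
    [0,0,0],
    [0,0,0],
    [0,0,0],
    [0,0,0],
    [0,0,0],
    [0,0,0],
  ],
)

```text
t: 20.65
position: [408.7, -277.4, 154.1]
tool_rot: [[0.955, 0.296, -0.001], [0.296, -0.955, 0.001], [-0.001, -0.002, -1.0]]
contact_force: [-0.7, -0.3, -0.8]
width: 27.2
```

Emit:
apply_moves(
  delta_pos=[
    [0,0,0],
    [0,0,0],
    [0,0,0],
  ],
  turn=[
    [0,0,0],
    [0,0,0],
    [0,0,0],
  ],
)

```text
t: 20.9
position: [409.3, -276.4, 154.7]
tool_rot: [[0.955, 0.297, -0.0], [0.297, -0.955, 0.0], [0.0, -0.0, -1.0]]
contact_force: [-1.2, -0.2, 0.6]
width: 27.3
```

Run:
```python
from m import *
to(409,-277.5,41)
c=cap('wrist','w7.png')
cv2.imwrite('pics/w7c.png',cv2.resize(cv2.cvtColor(c['pixels'],cv2.COLOR_RGB2BGR)[90:310,220:430],(573,600)))
```

```text
t 20.9 pos [ 409.3 -276.4  154.7] yaw -72.7 tilt [-0.0001  0.0004] w 27.3 F [-1.2 -0.2  0.6] j6 0.43 tool delta [ -0.6   1.  113.7]
```

View pics/w7c.png

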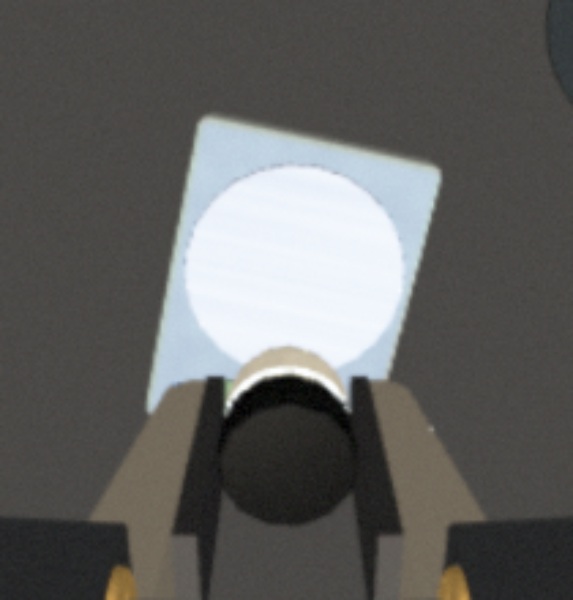

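Black is held at crop (288,455), with the pan beneath at crop (294,270). I'll compute the offset.

Run:
```python
from m import *
c=cap('wrist')
to(409,-277.5,41)
print('cap',hit(c,220+288/2.727,90+455/2.727,180.9,True))
wc((0,0,225),(180,40,255),(270,140,390,216),30,c)
for q in [(185,270),(404,270),(294,166)]: print(hit(c,220+q[0]/2.727,90+q[1]/2.727,30,True))
```

```text
t 21.0 pos [ 409.4 -276.6  154.8] yaw -72.7 tilt [0.     0.0001] w 27.3 F [ 0.4  0.1 -0.4] j6 0.43 tool delta [ -0.6   0.8 113.8]
cap [ 414.80713882 -274.87311703]
[282, 140, 97, 76, 5472] cen [ 418.5 -276.1] circ [ 414.4 -278.7   56.1] rect ((415.37408447265625, -277.7822265625), (79.94510650634766, 82.3667221069336), 5.421102523803711)
[ 399.04066965 -240.9356033 ]
[ 422.68278271 -316.88310399]
[ 446.89299561 -267.37386628]
```

Emit:
apply_moves(
  delta_pos=[
    [-3,1,8],
    [-2,1,18],
    [0,0,25],
    [0,0,22],
    [0,0,17],
    [0,0,11],
    [0,0,6],
    [0,0,4],
    [0,0,1],
    [0,0,0],
    [0,0,0],
  ],
  turn=[
    [0,0,0],
    [0,0,0],
    [0,0,0],
    [0,0,0],
    [0,0,0],
    [0,0,0],
    [0,0,0],
    [0,0,0],
    [0,0,0],
    [0,0,0],
    [0,0,0],
  ],
)

```text
t: 21.92
position: [405.6, -281.4, 43.7]
tool_rot: [[0.955, 0.296, 0.001], [0.296, -0.955, -0.001], [0.001, 0.002, -1.0]]
contact_force: [-0.7, -0.7, -0.2]
width: 27.6
```

Emit:
apply_moves(
  delta_pos=[
    [0,0,0.5],
    [0,0,0.5],
    [0,0,0.5],
    [0,0,0],
    [0,0,0],
  ],
  turn=[
    [0,0,0],
    [0,0,0],
    [0,0,0],
    [0,0,0],
    [0,0,0],
  ],
)

```text
t: 22.33
position: [405.1, -280.8, 41.4]
tool_rot: [[0.955, 0.296, 0.0], [0.296, -0.955, -0.0], [0.0, 0.0, -1.0]]
contact_force: [0.7, 0.2, 0.5]
width: 27.6
```

Emit:
apply_moves(
  delta_pos=[
    [0,0,0.5],
    [0,0,0.5],
    [0,0,0.5],
    [0,0,0],
    [0,0,0],
  ],
  turn=[
    [0,0,0],
    [0,0,0],
    [0,0,0],
    [0,0,0],
    [0,0,0],
  ],
)

```text
t: 22.75
position: [405.1, -280.8, 39.8]
tool_rot: [[0.955, 0.296, -0.0], [0.296, -0.955, 0.0], [-0.0, -0.0, -1.0]]
contact_force: [0.3, 0.1, 0.0]
width: 27.2
```

Emit:
apply_moves(
  delta_pos=[
    [0,0,0.4],
    [0,0,0.4],
    [0,0,0.4],
    [0,0,0],
    [0,0,0],
  ],
  turn=[
    [0,0,0],
    [0,0,0],
    [0,0,0],
    [0,0,0],
    [0,0,0],
  ],
)

```text
t: 23.17
position: [405.1, -280.8, 39.7]
tool_rot: [[0.955, 0.296, -0.0], [0.296, -0.955, 0.0], [-0.0, -0.0, -1.0]]
contact_force: [-3.1, 3.2, 10.8]
width: 27.4
```

Emit:
apply_moves(
  delta_pos=[
    [0,0,-0.7],
    [0,0,0],
  ],
  turn=[
    [0,0,0],
    [0,0,0],
  ],
)

```text
t: 23.33
position: [405.3, -281.0, 39.8]
tool_rot: [[0.955, 0.296, 0.0], [0.296, -0.955, -0.0], [0.0, 0.001, -1.0]]
contact_force: [-0.1, 1.3, 4.4]
width: 27.5
```

Emit:
apply_moves(
  delta_pos=[
    [0,0,0],
    [0,0,0],
    [0,0,0],
    [0,0,0],
    [0,0,0],
    [0,0,0],
    [0,0,-10],
    [0,0,-20],
    [0,0,-30],
    [0,0,-30],
    [0,0,-18],
    [0,0,-7],
  ],
  turn=[
    [0,0,0],
    [0,0,0],
    [0,0,0],
    [0,0,0],
    [0,0,0],
    [0,0,0],
    [0,0,0],
    [0,0,0],
    [0,0,0],
    [0,0,0],
    [0,0,0],
    [0,0,0],
  ],
  claw=0,
)

```text
t: 24.33
position: [406.6, -282.4, 158.6]
tool_rot: [[0.955, 0.296, 0.005], [0.296, -0.955, -0.005], [0.003, 0.006, -1.0]]
contact_force: [-0.4, -0.1, 0.5]
width: 91.6
```

Run:
```python
from m import *
c=cap('wrist')
to(387,278.5,155)
wc((0,0,225),(180,40,255),(270,130,390,240),30,c)
wc((0,0,0),(180,255,50),(300,170,355,225),66,c)
cv2.imwrite('pics/w8c.png',cv2.resize(cv2.cvtColor(c['pixels'],cv2.COLOR_RGB2BGR)[90:310,220:430],(573,600)))
```

```text
t 24.38 pos [ 406.5 -282.4  158.2] yaw -72.8 tilt [ 0.0042 -0.0048] w 91.5 F [ 0.4 -0.2 -0. ] j6 0.42 tool delta [ 1.476e+02 -5.415e+02  4.000e-01]
[271, 131, 102, 109, 6886] cen [ 402.9 -277.9] circ [ 400.  -279.    69.1] rect ((400.0288391113281, -279.5212707519531), (112.35004425048828, 84.92657470703125), 5.285182952880859)
[310, 181, 25, 10, 89] cen [ 417.8 -276.7] circ [ 415.6 -277.3   10.6] rect ((418.3116149902344, -276.4940185546875), (8.133503913879395, 21.085214614868164), 17.10811996459961)
```

View pics/w8c.png

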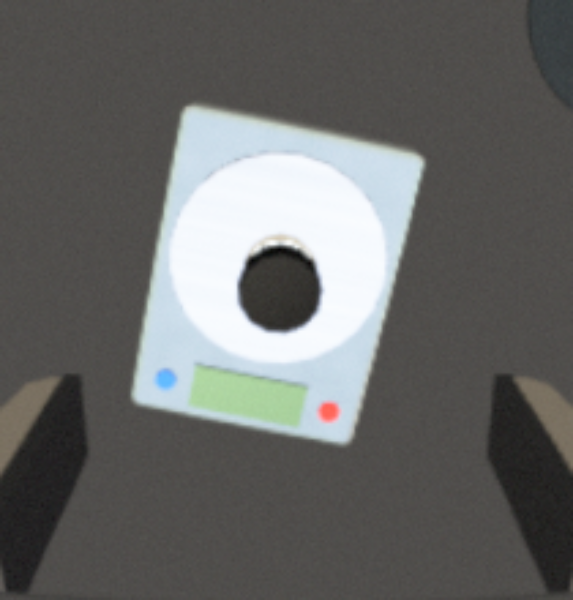

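Black stands on the pan: cap at crop (280,290), pan at crop (278,257). I'll check the centring numerically.

Run:
```python
from m import *
c=cap('wrist')
f=lambda x,y,z:hit(c,220+x/2.7286,90+y/2.7273,z,True).round(1)
print('pan',(f(169,257,30)+f(387,257,30))/2,(f(280,152,30)+f(276,362,30))/2,'cap',f(280,289,66))
```

```text
pan [ 410.6  -278.45] [ 409.35 -278.85] cap [ 409.4 -279.6]
```

Emit:
apply_moves(
  delta_pos=[
    [2.2,-8,0],
    [5,-18,0],
    [7.7,-28,0],
    [9.6,-35,0],
    [10.7,-39,0],
    [10.7,-39,0],
    [10.7,-39,0],
    [10.7,-39,0],
    [10.7,-39,0],
    [10.7,-39,0],
    [10.7,-39,0],
    [10.7,-39,0],
  ],
  turn=[
    [0,0,0],
    [0,0,0],
    [0,0,0],
    [0,0,0],
    [0,0,0],
    [0,0,0],
    [0,0,0],
    [0,0,0],
    [0,0,0],
    [0,0,0],
    [0,0,0],
    [0,0,0],
  ],
)

```text
t: 25.43
position: [389.0, 137.1, 152.4]
tool_rot: [[0.955, 0.296, -0.003], [0.296, -0.955, -0.0], [-0.003, -0.001, -1.0]]
contact_force: [0.4, -0.3, -0.3]
width: 91.9
```

Emit:
apply_moves(
  delta_pos=[
    [10.5,-38,0],
    [9,-33,0],
    [7,-26,0],
    [5,-19,0],
    [4,-13,0],
    [2.5,-8,0],
    [1,-4,0],
    [0,0,0],
    [0,0,0],
    [0,0,0],
  ],
  turn=[
    [0,0,0],
    [0,0,0],
    [0,0,0],
    [0,0,0],
    [0,0,0],
    [0,0,0],
    [0,0,0],
    [0,0,0],
    [0,0,0],
    [0,0,0],
  ],
)

```text
t: 26.27
position: [386.8, 280.3, 154.0]
tool_rot: [[0.955, 0.295, -0.001], [0.295, -0.955, -0.0], [-0.001, 0.0, -1.0]]
contact_force: [0.2, 0.0, 0.6]
width: 92.4
```

Run:
```python
from m import *
c=cap('wrist')
to(388.5,279.6,58)
wc((0,150,80),(8,255,255),(260,130,400,270),85,c)
wc((28,100,80),(50,255,255),(260,130,400,270),47,c)
```

```text
t 26.32 pos [386.9 280.3 154.1] yaw -72.8 tilt [-0.0002 -0.0002] w 92.2 F [ 0.2 -0.4 -0.5] j6 1.64 tool delta [ 1.3  1.1 96.1]
[300, 174, 55, 57, 2405] cen [391.3 280.1] circ [391.6 279.8  24. ] rect ((391.7814636230469, 279.7158203125), (47.56616973876953, 43.83086395263672), 11.894119262695312)
[293, 158, 67, 51, 1118] cen [395.3 282.2] circ [390.4 280.4  31.7] rect ((397.6749572753906, 283.2806091308594), (46.87259292602539, 61.79916763305664), 19.222063064575195)
```

Emit:
apply_moves(
  delta_pos=[
    [2,1,8],
    [1,0.3,16],
    [0,0,20],
    [0,0,20],
    [0,0,14],
    [0,0,9],
    [0,0,5],
    [0,0,3],
    [0,0,0],
    [0,0,0],
  ],
  turn=[
    [0,0,0],
    [0,0,0],
    [0,0,0],
    [0,0,0],
    [0,0,0],
    [0,0,0],
    [0,0,0],
    [0,0,0],
    [0,0,0],
    [0,0,0],
  ],
)

```text
t: 27.15
position: [390.8, 280.9, 60.0]
tool_rot: [[0.955, 0.296, 0.001], [0.296, -0.955, 0.0], [0.001, -0.0, -1.0]]
contact_force: [-0.0, -0.1, 0.0]
width: 91.8
```

Emit:
apply_moves(
  delta_pos=[
    [0,0,0],
    [0,0,0],
    [0,0,0],
    [0,0,0],
    [0,0,0],
    [0,0,0],
    [0,0,0],
    [0,0,0],
    [0,0,0],
    [0,0,0],
  ],
  turn=[
    [0,0,0],
    [0,0,0],
    [0,0,0],
    [0,0,0],
    [0,0,0],
    [0,0,0],
    [0,0,0],
    [0,0,0],
    [0,0,0],
    [0,0,0],
  ],
  claw=1,
)

```text
t: 27.98
position: [390.1, 280.7, 59.3]
tool_rot: [[0.955, 0.296, -0.0], [0.296, -0.955, -0.0], [-0.0, 0.0, -1.0]]
contact_force: [-0.1, -1.1, 0.1]
width: 45.2
```

Run:
```python
from m import *
to(636,-126,150)
```

```text
t 27.98 pos [390.1 280.7  59.3] yaw -72.8 tilt [-0. -0.] w 45.2 F [-0.1 -1.1  0.1] j6 1.64 tool delta [114.3 461.3 -90.7]
```

Emit:
apply_moves(
  delta_pos=[
    [0,0,-6],
    [0,0,-18],
    [0,0,-25],
    [0,0,-18],
    [0,0,-8],
    [2,8,0],
    [4.5,18,0],
    [7,28,0],
    [8.7,35,0],
    [9.6,39,0],
    [9.6,39,0],
    [9.6,39,0],
  ],
  turn=[
    [0,0,0],
    [0,0,0],
    [0,0,0],
    [0,0,0],
    [0,0,0],
    [0,0,0],
    [0,0,0],
    [0,0,0],
    [0,0,0],
    [0,0,0],
    [0,0,0],
    [0,0,0],
  ],
)

```text
t: 28.98
position: [499.6, 96.8, 132.8]
tool_rot: [[0.955, 0.296, -0.002], [0.296, -0.955, -0.0], [-0.002, -0.001, -1.0]]
contact_force: [1.1, 1.1, -0.9]
width: 45.3
```

Emit:
apply_moves(
  delta_pos=[
    [9.6,39,0],
    [9.6,39,0],
    [9.6,39,0],
    [9,36,0],
    [7.7,31,0],
    [6.2,25,0],
    [4.5,18,0],
    [3.2,13,0],
    [2.2,9,0],
    [1.5,6,0],
    [0,0,0],
    [0,0,0],
  ],
  turn=[
    [0,0,0],
    [0,0,0],
    [0,0,0],
    [0,0,0],
    [0,0,0],
    [0,0,0],
    [0,0,0],
    [0,0,0],
    [0,0,0],
    [0,0,0],
    [0,0,0],
    [0,0,0],
  ],
)

```text
t: 29.98
position: [635.2, -125.4, 133.6]
tool_rot: [[0.955, 0.296, -0.001], [0.296, -0.955, 0.001], [-0.001, -0.001, -1.0]]
contact_force: [0.2, -0.6, -0.9]
width: 45.3
```

Run:
```python
from m import *
c=cap('wrist')
to(636,-126,18)
cv2.imwrite('pics/w9c.png',cv2.resize(cv2.cvtColor(c['pixels'],cv2.COLOR_RGB2BGR)[90:310,220:430],(573,600)))
```

```text
t 30.03 pos [ 635.2 -125.1  133.9] yaw -72.7 tilt [-0.0009  0.0006] w 45.5 F [-0.6  0.4 -1.1] j6 0.89 tool delta [  0.6   1.2 115.9]
```

View pics/w9c.png

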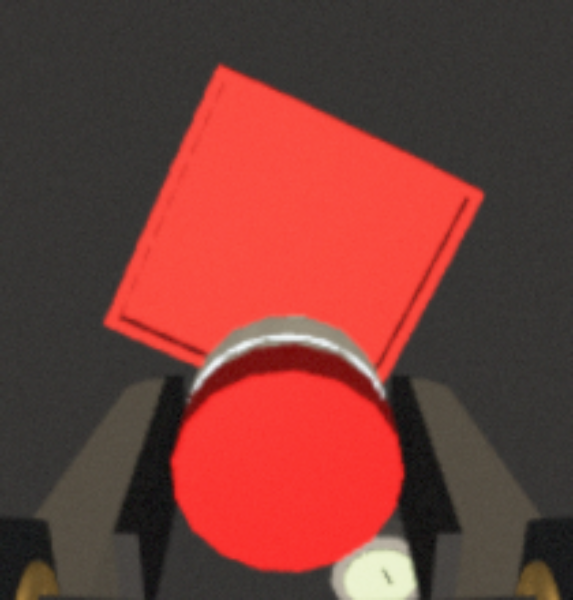

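The red jar is held at crop (288,471). The tray corners are at crop (219,65), (484,193) and (104,323).

Run:
```python
from m import *
c=cap('wrist')
f=lambda x,y,z:hit(c,220+x/2.7286,90+y/2.7273,z,True)
A,B,C=f(219,65,11),f(484,193,11),f(104,323,11)
print(A,B,C,'centre',(B+C)/2)
print('cap',(f(172,468,159.6)+f(404,468,159.6))/2,(f(288,370,159.6)+f(288,572,159.6))/2,'stone',f(385,570,15))
R=np.array(bot.get_state()['tool_rot']);j=(f(288,370,159.6)+f(288,572,159.6))/2
print('tool d',R.T[:2,:2]@((B+C)/2-j))
```

```text
[699.07427767 -80.73715463] [ 684.45944095 -183.27377454] [596.67209442 -65.74800566] centre [ 640.56576768 -124.5108901 ]
cap [ 637.51611381 -124.45251034] [ 635.67405615 -125.02365198] stone [ 526.38588289 -201.32531984]
tool d [4.82316733 0.96375026]
```

Emit:
apply_moves(
  delta_pos=[
    [2,0.5,8],
    [2,0.5,18],
    [0,0,25],
    [0,0,23],
    [0,0,18],
    [0,0,11],
    [0,0,6],
    [0,0,4],
    [0,0,2],
    [0,0,0],
    [0,0,0],
  ],
  turn=[
    [0,0,0],
    [0,0,0],
    [0,0,0],
    [0,0,0],
    [0,0,0],
    [0,0,0],
    [0,0,0],
    [0,0,0],
    [0,0,0],
    [0,0,0],
    [0,0,0],
  ],
)

```text
t: 31.0
position: [640.6, -125.8, 20.4]
tool_rot: [[0.955, 0.296, 0.002], [0.296, -0.955, -0.001], [0.002, 0.001, -1.0]]
contact_force: [0.6, 0.0, -0.9]
width: 45.3
```

Emit:
apply_moves(
  delta_pos=[
    [0,0,0.3],
    [0,0,0.3],
    [0,0,0],
    [0,0,0],
    [0,0,0],
  ],
  turn=[
    [0,0,0],
    [0,0,0],
    [0,0,0],
    [0,0,0],
    [0,0,0],
  ],
)

```text
t: 31.42
position: [639.9, -125.6, 18.8]
tool_rot: [[0.955, 0.296, 0.0], [0.296, -0.955, -0.0], [0.0, 0.0, -1.0]]
contact_force: [0.3, 0.9, 0.8]
width: 45.5
```

Emit:
apply_moves(
  delta_pos=[
    [0,0,0.6],
    [0,0,0.6],
    [0,0,0.6],
    [0,0,0.3],
    [0,0,0],
    [0,0,0],
  ],
  turn=[
    [0,0,0],
    [0,0,0],
    [0,0,0],
    [0,0,0],
    [0,0,0],
    [0,0,0],
  ],
)

```text
t: 31.92
position: [639.8, -125.6, 16.6]
tool_rot: [[0.955, 0.296, -0.0], [0.296, -0.955, 0.0], [-0.0, -0.0, -1.0]]
contact_force: [0.1, 0.7, -1.0]
width: 44.6
```

Emit:
apply_moves(
  delta_pos=[
    [0,0,0.3],
    [0,0,0.3],
    [0,0,0],
    [0,0,0],
  ],
  turn=[
    [0,0,0],
    [0,0,0],
    [0,0,0],
    [0,0,0],
  ],
)

```text
t: 32.25
position: [639.9, -125.5, 16.3]
tool_rot: [[0.955, 0.296, 0.0], [0.296, -0.955, -0.0], [0.0, 0.0, -1.0]]
contact_force: [-2.2, 0.1, 3.2]
width: 45.4
```

Emit:
apply_moves(
  delta_pos=[
    [0,0,0],
    [0,0,0],
    [0,0,0],
    [0,0,0],
    [0,0,0],
    [0,0,-3],
    [0,0,-12],
    [0,0,-25],
    [0,0,-32],
    [0,0,-28],
    [0,0,-16],
    [0,0,-6],
  ],
  turn=[
    [0,0,0],
    [0,0,0],
    [0,0,0],
    [0,0,0],
    [0,0,0],
    [0,0,0],
    [0,0,0],
    [0,0,0],
    [0,0,0],
    [0,0,0],
    [0,0,0],
    [0,0,0],
  ],
  claw=0,
)

```text
t: 33.25
position: [642.2, -126.4, 143.4]
tool_rot: [[0.955, 0.296, 0.007], [0.296, -0.955, -0.003], [0.006, 0.005, -1.0]]
contact_force: [0.1, -0.3, 0.4]
width: 91.9
```

Run:
```python
from m import *
c=cap('wrist')
to(389,280,130)
cv2.imwrite('pics/w10c.png',cv2.resize(cv2.cvtColor(c['pixels'],cv2.COLOR_RGB2BGR)[90:310,220:430],(573,600)))
wc((0,120,80),(8,255,255),(240,90,410,280),11,c)
```

```text
t 33.3 pos [ 641.9 -126.3  142.6] yaw -72.8 tilt [ 0.0063 -0.0025] w 91.8 F [ 0.6 -1.6  0.4] j6 0.89 tool delta [-121.2 -463.1   10. ]
[256, 121, 136, 131, 10256] cen [ 640.5 -124.5] circ [ 640.3 -124.5   73.7] rect ((640.5289916992188, -124.46527099609375), (105.85367584228516, 106.470703125), 81.8703842163086)
```

View pics/w10c.png

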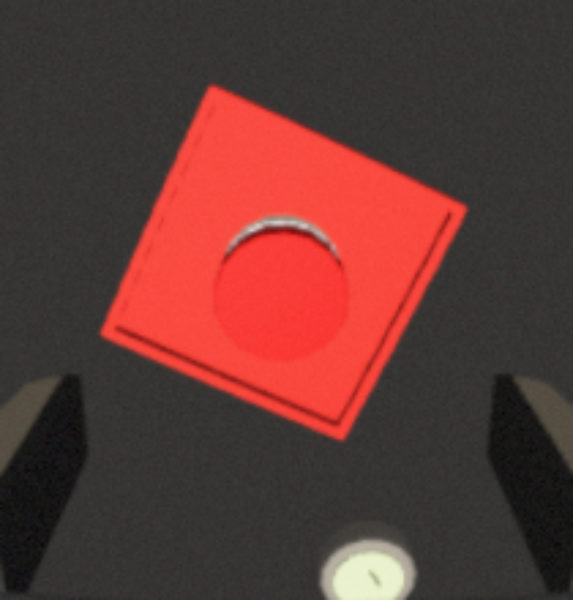

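Run:
```python
from m import *
c=cap('wrist')
print('cap',hit(c,220+282/2.7286,90+296/2.7273,42,True))
```

```text
cap [ 640.39325355 -125.44084025]
```

Emit:
apply_moves(
  delta_pos=[
    [-2,-8,0],
    [-4.7,-18,0],
    [-7.3,-28,0],
    [-9.1,-35,0],
    [-10.2,-39,0],
    [-10.2,-39,0],
    [-10.2,-39,0],
    [-10.2,-39,0],
    [-10.2,-39,0],
    [-10.2,-39,0],
    [-9.7,-37,0],
    [-8.4,-32,0],
  ],
  turn=[
    [0,0,0],
    [0,0,0],
    [0,0,0],
    [0,0,0],
    [0,0,0],
    [0,0,0],
    [0,0,0],
    [0,0,0],
    [0,0,0],
    [0,0,0],
    [0,0,0],
    [0,0,0],
  ],
)

```text
t: 34.35
position: [422.2, 220.1, 135.9]
tool_rot: [[0.955, 0.297, -0.004], [0.297, -0.955, -0.0], [-0.004, -0.001, -1.0]]
contact_force: [0.3, 0.4, 0.9]
width: 92.2
```

Emit:
apply_moves(
  delta_pos=[
    [-6.8,-26,0],
    [-5,-19,0],
    [-3.4,-13,0],
    [-2,-8,0],
    [-1.4,-5,0],
    [0,0,0],
    [0,0,0],
    [0,0,0],
    [0,0,0],
    [0,0,0],
    [0,0,0],
    [0,0,0],
  ],
  turn=[
    [0,0,0],
    [0,0,0],
    [0,0,0],
    [0,0,0],
    [0,0,0],
    [0,0,-1],
    [0,0,-1],
    [0,0,-1],
    [0,0,-1],
    [0,0,-1],
    [0,0,-0.6],
    [0,0,0],
  ],
)

```text
t: 35.35
position: [386.8, 280.1, 137.2]
tool_rot: [[0.704, 0.71, -0.001], [0.71, -0.704, -0.001], [-0.001, -0.0, -1.0]]
contact_force: [0.5, 0.3, 0.2]
width: 91.9
```

Emit:
apply_moves(
  delta_pos=[
    [0,0,0],
    [0,0,0],
  ],
  turn=[
    [0,0,0],
    [0,0,0],
  ],
)

```text
t: 35.52
position: [387.0, 280.4, 137.6]
tool_rot: [[0.706, 0.709, -0.001], [0.709, -0.706, -0.0], [-0.001, -0.0, -1.0]]
contact_force: [-1.0, 0.1, 0.5]
width: 92.2
```

Run:
```python
from m import *
c=cap('wrist','w11.png')
wc((28,100,80),(50,255,255),(240,110,420,300),47,c)
to(389.5,280,13)
```

```text
[292, 161, 71, 70, 3859] cen [390.  280.7] circ [390.3 280.8  32.2] rect ((389.9980163574219, 280.25054931640625), (62.676910400390625, 62.50738525390625), 2.0018060207366943)
t 35.57 pos [387.  280.5 137.7] yaw -44.9 tilt [-0.0005 -0.0002] w 92.2 F [ 0.2 -0.2  0. ] j6 1.16 tool delta [  1.4   2.2 124.7]
```

View pics/w11.png

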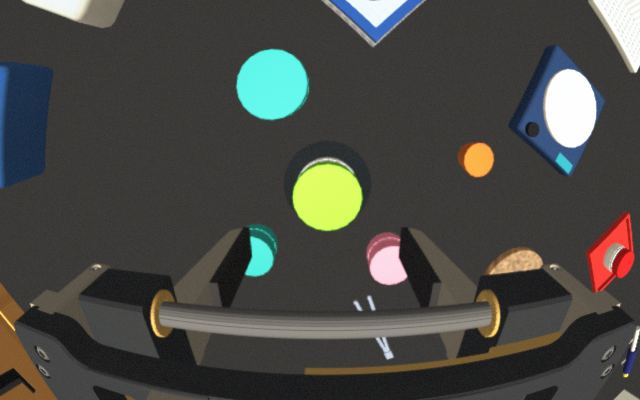

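The green jar is alone at (327,197). Its neighbours, turquoise (258,252) and pink (388,258), lie outside the finger path. I'll grip it.

Emit:
apply_moves(
  delta_pos=[
    [1,1,8],
    [0.5,1,18],
    [0,0,26],
    [0,0,26],
    [0,0,20],
    [0,0,12],
    [0,0,8],
    [0,0,4],
    [0,0,2],
    [0,0,0],
    [0,0,0],
  ],
  turn=[
    [0,0,0],
    [0,0,0],
    [0,0,0],
    [0,0,0],
    [0,0,0],
    [0,0,0],
    [0,0,0],
    [0,0,0],
    [0,0,0],
    [0,0,0],
    [0,0,0],
  ],
)

```text
t: 36.48
position: [390.3, 280.8, 14.8]
tool_rot: [[0.704, 0.71, 0.001], [0.71, -0.704, 0.001], [0.001, 0.001, -1.0]]
contact_force: [-0.3, -0.3, -0.9]
width: 91.8
```

Emit:
apply_moves(
  delta_pos=[
    [0,0,0],
    [0,0,0],
    [0,0,0],
    [0,0,0],
    [0,0,0],
    [0,0,0],
    [0,0,0],
    [0,0,0],
  ],
  turn=[
    [0,0,0],
    [0,0,0],
    [0,0,0],
    [0,0,0],
    [0,0,0],
    [0,0,0],
    [0,0,0],
    [0,0,0],
  ],
  claw=1,
)

```text
t: 37.15
position: [389.7, 280.5, 14.2]
tool_rot: [[0.704, 0.71, 0.0], [0.71, -0.704, 0.0], [0.0, 0.0, -1.0]]
contact_force: [0.9, -0.6, 2.7]
width: 62.1
```

Run:
```python
from m import *
to(654,155,150)
```

```text
t 37.15 pos [389.7 280.5  14.2] yaw -44.8 tilt [0.0003 0.0001] w 62.1 F [ 0.9 -0.6  2.7] j6 1.15 tool delta [  97.   276.1 -135.7]
```

Emit:
apply_moves(
  delta_pos=[
    [0,0,-5],
    [0,0,-15],
    [0,0,-28],
    [0,0,-34],
    [0,0,-28],
    [0,0,-12],
    [0,0,-3],
  ],
  turn=[
    [0,0,0],
    [0,0,0],
    [0,0,0],
    [0,0,0],
    [0,0,0],
    [0,0,0],
    [0,0,0],
  ],
)

```text
t: 37.73
position: [391.4, 281.2, 142.3]
tool_rot: [[0.704, 0.71, 0.005], [0.71, -0.704, 0.002], [0.005, 0.002, -1.0]]
contact_force: [-0.0, -0.1, -1.6]
width: 61.6
```

Emit:
apply_moves(
  delta_pos=[
    [2.8,8,0],
    [6.3,18,0],
    [9.8,28,0],
    [12,34,0],
    [13,37,0],
    [13,37,0],
    [12,34,0],
    [9.8,28,0],
    [7.7,22,0],
    [5.3,15,0],
    [3.2,9,0],
    [2.1,6,0],
  ],
  turn=[
    [0,0,0],
    [0,0,0],
    [0,0,0],
    [0,0,0],
    [0,0,0],
    [0,0,0],
    [0,0,0],
    [0,0,0],
    [0,0,0],
    [0,0,0],
    [0,0,0],
    [0,0,0],
  ],
)

```text
t: 38.73
position: [653.6, 153.8, 136.4]
tool_rot: [[0.705, 0.709, -0.004], [0.709, -0.705, -0.0], [-0.003, -0.002, -1.0]]
contact_force: [-1.2, -0.9, -1.3]
width: 61.6
```

Emit:
apply_moves(
  delta_pos=[
    [0,0,0],
    [0,0,0],
    [0,0,0],
  ],
  turn=[
    [0,0,0],
    [0,0,0],
    [0,0,0],
  ],
)

```text
t: 38.98
position: [652.8, 155.6, 138.6]
tool_rot: [[0.704, 0.711, -0.001], [0.711, -0.704, 0.0], [-0.001, -0.001, -1.0]]
contact_force: [-0.3, 0.6, -1.1]
width: 61.6
```

Run:
```python
from m import *
c=cap('wrist')
to(654,155,42)
z=bot.get_state()['position'][2]-11.2+44
wc((28,100,80),(50,255,255),(240,170,420,340),z,c)
cv2.imwrite('pics/w12c.png',cv2.resize(cv2.cvtColor(c['pixels'],cv2.COLOR_RGB2BGR)[90:310,220:430],(573,600)))
```

```text
t 39.03 pos [652.9 155.7 138.9] yaw -44.7 tilt [-0.0007  0.0001] w 61.3 F [ 0.4 -0.3 -0.7] j6 0.83 tool delta [ 0.3  1.3 96.9]
[265, 207, 120, 105, 10111] cen [655.3 157.9] circ [655.  157.5  32.6] rect ((656.6596069335938, 159.27053833007812), (60.394432067871094, 61.09218215942383), 45.286746978759766)
```

View pics/w12c.png

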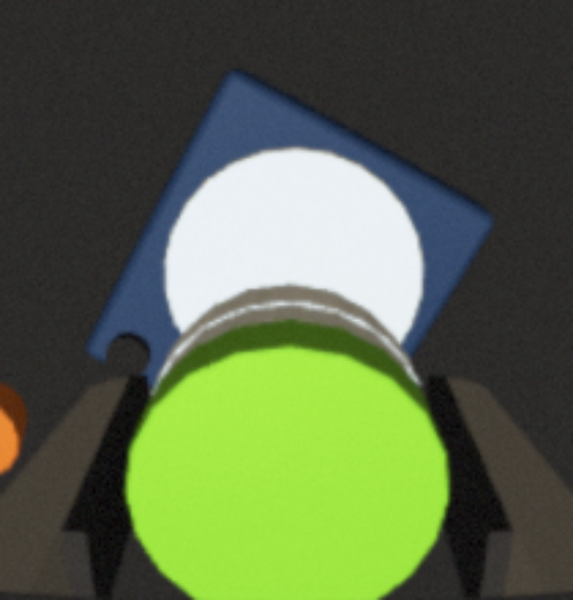

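Green is held at crop (288,478). The plate shows with edges at crop x 165 and 424 and its top at y 147.

Run:
```python
from m import *
c=cap('wrist')
f=lambda x,y:hit(c,220+x/2.7286,90+y/2.7273,30,True)
R=np.array(bot.get_state()['tool_rot'])[:2,:2]
a,b,t=f(165,270),f(424,270),f(295,147)
print((a+b)/2,np.linalg.norm(a-b),t-45*R[:,0])
p=((a+b)/2+t-45*R[:,0])/2;print(p,'tool d',R.T@(p-np.array([655.3,157.9])))
```

```text
[658.65623732 157.1230298 ] 89.12850513478442 [656.66524848 155.07284944]
[657.6607429  156.09793962] tool d [0.38022151 2.94549814]
```

Emit:
apply_moves(
  delta_pos=[
    [0,1.5,8],
    [0,1,16],
    [0,0,20],
    [0,0,20],
    [0,0,14],
    [0,0,9],
    [0,0,5],
    [0,0,3],
    [0,0,1],
    [0,0,0],
    [0,0,0],
    [0,0,0],
  ],
  turn=[
    [0,0,0],
    [0,0,0],
    [0,0,0],
    [0,0,0],
    [0,0,0],
    [0,0,0],
    [0,0,0],
    [0,0,0],
    [0,0,0],
    [0,0,0],
    [0,0,0],
    [0,0,0],
  ],
)

```text
t: 40.08
position: [656.3, 153.3, 44.0]
tool_rot: [[0.704, 0.71, 0.002], [0.71, -0.704, 0.0], [0.001, 0.001, -1.0]]
contact_force: [1.0, 0.2, -1.0]
width: 61.5
```

Emit:
apply_moves(
  delta_pos=[
    [0,0,0.4],
    [0,0,0.4],
    [0,0,0],
    [0,0,0],
  ],
  turn=[
    [0,0,0],
    [0,0,0],
    [0,0,0],
    [0,0,0],
  ],
)

```text
t: 40.42
position: [655.6, 153.2, 42.3]
tool_rot: [[0.704, 0.71, 0.0], [0.71, -0.704, 0.0], [0.0, 0.0, -1.0]]
contact_force: [-0.5, -0.1, -0.7]
width: 61.2
```

Emit:
apply_moves(
  delta_pos=[
    [0,0,0.4],
    [0,0,0.4],
    [0,0,0.3],
    [0,0,0],
    [0,0,0],
  ],
  turn=[
    [0,0,0],
    [0,0,0],
    [0,0,0],
    [0,0,0],
    [0,0,0],
  ],
)

```text
t: 40.83
position: [655.6, 153.2, 41.2]
tool_rot: [[0.704, 0.71, -0.0], [0.71, -0.704, -0.0], [-0.0, -0.0, -1.0]]
contact_force: [-0.7, -0.5, -0.4]
width: 61.4
```

Emit:
apply_moves(
  delta_pos=[
    [0,0,0.3],
    [0,0,0.3],
    [0,0,0],
    [0,0,0],
  ],
  turn=[
    [0,0,0],
    [0,0,0],
    [0,0,0],
    [0,0,0],
  ],
)

```text
t: 41.17
position: [655.6, 153.2, 41.2]
tool_rot: [[0.704, 0.71, -0.0], [0.71, -0.704, -0.0], [-0.0, 0.0, -1.0]]
contact_force: [-3.8, -0.4, 4.6]
width: 61.4
```

Contact: release, then lift.

Emit:
apply_moves(
  delta_pos=[
    [0,0,0],
    [0,0,0],
    [0,0,0],
    [0,0,0],
    [0,0,0],
    [0,0,-3],
    [0,0,-12],
    [0,0,-25],
    [0,0,-32],
    [0,0,-28],
    [0,0,-16],
    [0,0,-6],
  ],
  turn=[
    [0,0,0],
    [0,0,0],
    [0,0,0],
    [0,0,0],
    [0,0,0],
    [0,0,0],
    [0,0,0],
    [0,0,0],
    [0,0,0],
    [0,0,0],
    [0,0,0],
    [0,0,0],
  ],
  claw=0,
)

```text
t: 42.17
position: [658.0, 153.4, 168.1]
tool_rot: [[0.704, 0.71, 0.008], [0.71, -0.704, 0.0], [0.006, 0.005, -1.0]]
contact_force: [0.3, -0.5, -0.2]
width: 92.3
```

Emit:
apply_moves(
  delta_pos=[
    [0,0,-5],
    [0,0,-5],
    [0,0,0],
    [0,0,0],
  ],
  turn=[
    [0,0,0],
    [0,0,0],
    [0,0,0],
    [0,0,0],
  ],
)

```text
t: 42.5
position: [655.0, 153.2, 171.3]
tool_rot: [[0.704, 0.71, -0.002], [0.71, -0.704, -0.0], [-0.001, -0.001, -1.0]]
contact_force: [-0.1, -0.6, 0.5]
width: 92.0
```

Run:
```python
from m import *
c=cap('wrist')
wc((28,100,80),(50,255,255),(240,120,420,300),74,c)
wc((0,0,200),(180,60,255),(260,110,400,260),30,c)
to(560,0)
t=cap('top'); s=cap('scene')
g=lambda c:cv2.cvtColor(c['pixels'],cv2.COLOR_RGB2BGR)
a=cv2.resize(g(t)[110:260,140:480],(790,348));b=cv2.resize(g(s)[140:370,170:540],(402,250));w=cv2.resize(g(c),(388,250))
cv2.imwrite('pics/fin.png',np.vstack([a,np.hstack([b,w])]))
```

```text
[292, 162, 67, 67, 3501] cen [656.2 153.6] circ [656.6 153.7  31.5] rect ((656.1943359375, 154.08445739746094), (62.1309928894043, 59.68642807006836), 45.220821380615234)
[282, 140, 85, 72, 2090] cen [659.4 159.6] circ [656.1 155.7  44.5] rect ((661.1240234375, 162.16204833984375), (71.97541046142578, 88.38323974609375), 50.88432312011719)
t 42.55 pos [654.8 153.2 171. ] yaw -44.8 tilt [-0.0024 -0.0001] w 91.9 F [-0.5  1.  -0.8] j6 0.83 tool delta [-175.5   40.5    0.2]
```

View pics/fin.png

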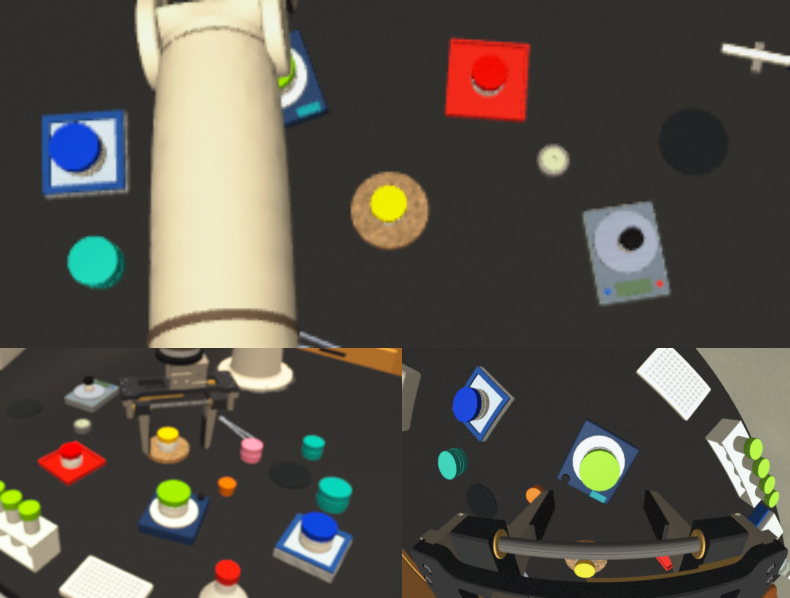

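All five jars stand upright on their stations, with green about 2 mm from the plate's centre. One last numeric check of the others in the top view before handing in.

Run:
```python
from m import *
c=cap('top')
for n,lo,hi,b,z,p in [('blue',(110,200,100),(125,255,255),(160,160,186,190),64,(571.5,402)),('yellow',(22,120,120),(32,255,255),(290,180,330,220),50,(471.2,14.6)),('black',(0,0,0),(180,255,50),(400,200,425,225),66,(408.5,-277.7))]:
    print(n,*circ(c,lo,hi,b,z)[:3:1],'want',p)
s=bot.get_state();print(s['t'],s['width'],np.round(s['contact_force'],1))
print(bot.hand_in())
```

```text
blue [161, 163, 21, 21, 335] [565.8 401.9] circ want (571.5, 402)
yellow [299, 190, 16, 16, 208] [472.   16.1] circ want (471.2, 14.6)
black [407, 208, 10, 10, 68] [ 405.4 -278.3] circ want (408.5, -277.7)
42.7 92.00729069129052 [-0.  -0.8 -0.1]
the job is handed in; nothing more can be done
None
```

I placed all five jars on their stations and handed the job in at 42.7 s of the 144 s allowed; no verdict came back. In my last pictures every jar stands upright, the pink and turquoise look-alikes are where they were, and the gripper was open and clear.

| Jar | Station | Distance from centre at last check |
|---|---|---|
| Green | Stirrer plate | about 2 mm (wrist view) |
| Blue | Cooling block | about 6 mm towards the robot (top view); inside the rim with about 5 mm to spare |
| Yellow | Cork pad | 1–2 mm (both views) |
| Red | Red tray | about 1 mm (wrist view) |
| Black | Balance pan | about 1 mm (wrist view), 3 mm (top view) |

- **Blue is the weakest placing:** the 6 mm came from the same script that handed the job in, so I did not correct it. I had aimed it at the centre from the wrist camera. After release my wrist measurement of it failed because the colour mask merged the cap with the rim. I had only judged it by eye.
- **The two cameras disagree on black:** they differ by about 4 mm on where it stands. It is well within the pan by either figure.
- **Contact forces:** the highest I read was 10.8 N upward on the tool, when setting black on the pan. I backed off before releasing it.

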